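Swap the masking ring for a stencil held over a wet board

ROBOT

A 6-joint arm with a two-finger parallel gripper is mounted at the origin on a cart in front of the work surface, level with it; the furniture and walls round the work are solid. World frame = base frame: x ahead of the robot, y to its left, z up, the work surface at z = 0. Lengths are in m, angles in rad, forces in N, time in s.
With the tool pointing down it reaches from about 0.3 to 0.875 m from the base axis. Payload 6.4 kg.
Tool frame: the origin (TCP) lies between the finger pads; the fingertips stand ctrl.tip_extent ahead of it and the grasp point (between the pads) is the TCP (ctrl.tip_extent is the distance from the TCP to the fingertips, in m); z points along the fingers, y is the line along which they close (so a half turn about z gives the same grasp; the last joint's range is limited). The gripper opens to 85 mm and grips with 20 to 120 N. Pads are 22 mm wide; open, the fingers measure 114 mm over their backs; the gripper's body (76 mm by 85 mm) begins 54 mm behind the grasp point. The pads swing forward as they close: fully open they stand 13 mm farther back than shut.
Start: joints at [-1.321, 0.181, 1.607, -0, 1.354, -0.206], TCP at [0.253, -0.516, 0.25] pointing down, gripper open.
Joint ranges: [-2.99, 2.99], [-0.89, 2.07], [0.3, 2.58], [-1.14, 4.28], [0, 2.63], [-3.12, 3.12]. Speed limits (rad/s): [2.57, 2.57, 3.01, 3.14, 3.14, 3.14].

INTERFACE

Orientations are given as a unit quaternion [w, x, y, z].
In Python, from bench import ctrl gives the robot as it stands.
- The arm moves only by the tool send_rows, never from a script. Its arguments are lists of equal length, an entry for each row: "dr": the turn, a rotation vector about the tool's x, y, z in units of 6 degrees (1.0 is 6 degrees), a list of three; "xyz": the shift along the tool's x, y, z in cm, a list of three; "jaw": the opening in per cent of the stroke, from 0 (shut) to 100 (fully open). In form: {"dr": [[wx, wy, wz], ...], "xyz": [[dx, dy, dz], ...], "jaw": [jaw, ...]}. A call has exactly 8 rows; each row is the pose to reach, as a shift and turn from the pose commanded when the call began, along the tool's axes at that moment; what a row does not reach only later rows make up. A row lasts 1/8 s, in which the tool goes at most 62.5 mm and 10.7 degrees, less where a joint would pass 70% of its speed; a pose out of reach is approached as far as the arm can. A call with a gripper value outside its range is refused whole. The fingers move at their own pace and stop on an object; the grip force is fixed at half the most. Time passes only in rows, so rows that repeat a pose let the fingers close, or fill a call up. It gives the time, the measured TCP pose, the force, the opening and the grip force at its end, in the units of the state.
- ctrl.get_obs(): the state, without advancing time (a new reading comes with each control period).
- ctrl.camera(name): name is "scene" or "top" or "wrist"; returns the picture (384x512x3 uint8, red, green, blue); there is no depth.
- ctrl.calibration(name): a dict with "camera_matrix" (3x3 intrinsics, pixels), "world_from_camera" (4x4, takes a point from camera to world coordinates). Camera axes: x right, y up, looking along -z (the intrinsics and any distortion apply to the point x, -y, -z); pixel columns grow to the right and rows downward; lengths in m; the calibration is good to about 2 mm. A picture is of the moment at which its call begins: read the wrist's pose just before it. calibration takes no time and is no camera call; for the wrist camera it gives the pose at the moment of the call.
- ctrl.hand_in(): hands the job in; it is judged then, once.
The state is a dict: "time_s": time; "q": joint angles; "dq": joint speeds; "joint_efforts": joint torques, N m; "eef_pos": TCP position; "eef_rot": TCP orientation; "wrist_force": force on the tool from outside, world axes, zero at the start; "torque": the same for the moment, N m; "opening": opening from 0.0 (shut) to 1.0 (fully open); "grasp_force": force on a finger pad.
Only numpy, scipy, OpenCV 4.12 (cv2) and the standard library are available. Lean on these libraries where they do the work, as an engineer would, in place of code of your own. Each camera call takes 0.05 s, during which the arm holds its last target. There are 200 camera calls.

TASK

The board on the little painting stand has just been sprayed and is wet: lift the steel masking ring off it and hang it over the upright post, all the way down on the post's collar, and let go of it. Then pick up the metal stencil by its handle, carry it over the row of containers without disturbing them, and hold it level about 15 mm above the board, centred on it and with its long sides parallel to the board's, never touching the board with it. Finish while holding it there, still and in mid-air: do not put it down or let go.

Things in the scene. Friction and masses are not known exactly. Their poses are not given: they have to be found in the camera images.
- paint_stand: Low wooden stand, 62 mm high altogether, fixed to the bench: two wooden battens carry the oak board, 90 mm along the stand's x, 150 mm along its y and 22 mm thick, which is fixed on it, its top face 62 mm above the bench. Origin: on the bench under the board's centre. z up.
- board_top (a point): Centre of the board's top face; axes as the stand's (x across the board, y along its length, z up).
- ring: Loose steel masking ring lying flat near the middle of the board: outside diameter 56 mm, hole 26 mm, 20 mm high, about 0.12 kg. Origin: centre of its underside (z up).
- post: Upright post fixed to the bench: round dark wood foot 72 mm wide, then a wooden collar about 34 mm wide whose flat top is 60 mm above the bench, and from there a steel rod 14 mm thick up to 118 mm, its top slightly tapered. Origin: on the axis, at the bench.
- post_collar (a point): On the post's axis at the collar's flat top, 60 mm above the bench, where a hung ring's underside rests.
- post_tip (a point): Top of the post's rod, 118 mm above the bench.
- stencil: Loose aluminium stencil lying flat: plate 96 (x) by 156 (y) by 4 mm with a 44 by 80 mm window and a bow handle over it. Its grip is a pale wooden bar along y over the centre line, 96 mm long, 16 wide (x), 20 high, its middle 60 mm straight above the origin; thin steel legs at its ends. About 0.16 kg. Origin: centre of the plate's underside (z up).
- jar_black: Dark round jar, 68 mm across, 86 mm high, one of three containers standing in a row between the stencil and the board (their order varies). Origin: centre of its foot.
- tub_white: White round tub with a ribbed lid, 72 mm across, 68 mm high, in the same row. Origin: centre of its foot.
- paint_cup: White plastic cup, wider at the top, 69 mm across, 58 mm high, in the same row. Origin: centre of its foot.

How it is judged:
By the outcome, as a careful person would: the job done as asked, in the order asked, and still so for the second after the job is handed in, while the arm keeps its last pose, push and grip.
It also fails if it takes over 54 s, if anything falls off the work surface, if the arm or the gripper's body presses on something with over 40 N, if the wrist force passes 120 N, or if a joint passes its speed limit or range.

## Working session

There is one attempt and no reset: what is moved stays moved. The work goes in short steps, Python scripts to look and compute and a tool call to move; the robot and the scene stay as the last step left them, time stands still between calls to the robot, and variables do not carry over. Pictures are saved under pics/ and viewed, at most 10 in all, crops included, and the job is handed in when it is done.

Besides the shell and the picture viewer there is one more tool, called after "Request:" by a JSON object that holds its "fn" and its "kwargs". send_rows: Moves the arm, as the interface text tells. Its arguments: {"type":"object","properties":{"dr":{"type":"array","items":{"type":"array","items":{"type":"number"}}},"xyz":{"type":"array","items":{"type":"array","items":{"type":"number"}}},"jaw":{"type":"array","items":{"type":"number"}}},"required":["dr","xyz","jaw"]}

```bash
mkdir -p pics; ls
python3 - <<'E'
from bench import ctrl
import cv2,numpy as np
print(ctrl.tip_extent); o=ctrl.get_obs(); print(o)
for n in("scene","top"):
    c=ctrl.calibration(n); print(n,{k:np.round(v,4).tolist() if not isinstance(v,str) else v for k,v in c.items()})
    cv2.imwrite(f"pics/{n}0.png",ctrl.camera(n)[:,:,::-1])
E
```

```text
pics
0.019
{'time_s': 0.0, 'q': array([-1.32127632e+00,  1.81564311e-01,  1.60798244e+00,  1.82442891e-06,
        1.35379544e+00, -2.06331893e-01]), 'dq': array([ 0.00017568, -0.00073022, -0.00050862, -0.0003791 , -0.00092718,
       -0.00050025]), 'joint_efforts': array([-6.52443359e-04, -4.44871151e+01, -3.51339805e+01, -3.72506320e-04,
        9.04677843e-03, -8.80066047e-07]), 'eef_pos': array([ 0.25300244, -0.51578227,  0.24938339]), 'eef_rot': array([-8.74584540e-04,  9.74136809e-01,  2.25957325e-01, -1.79979099e-05]), 'wrist_force': array([ 0.64671236, -0.50017315, -0.58896716]), 'torque': array([-0.01341415, -0.02124595,  0.05828671]), 'grasp_force': 0.0, 'opening': 0.9992884731235234}
scene {'camera_matrix': [[370.3138, 0.0, 250.9745], [0.0, 370.3138, 190.9816], [0.0, 0.0, 1.0]], 'world_from_camera': [[0.8921, 0.1794, -0.4147, 0.1811], [-0.4518, 0.3613, -0.8157, -0.8478], [0.0036, 0.915, 0.4034, 0.4451], [0.0, 0.0, 0.0, 1.0]]}
top {'camera_matrix': [[348.6425, 0.0, 255.7614], [0.0, 348.6425, 189.1519], [0.0, 0.0, 1.0]], 'world_from_camera': [[0.0141, 0.997, -0.0756, 0.4666], [-0.9998, 0.013, -0.0149, -0.1702], [-0.0139, 0.0758, 0.997, 0.9499], [0.0, 0.0, 0.0, 1.0]]}
```

View pics/scene0.png

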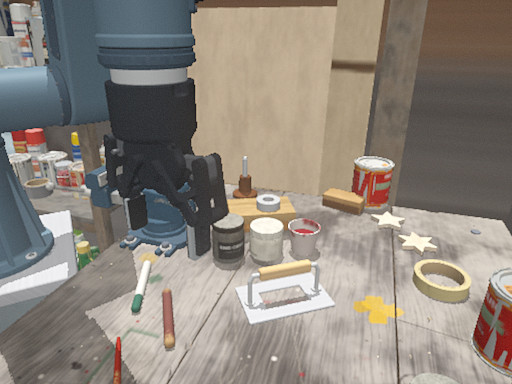

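View pics/top0.png

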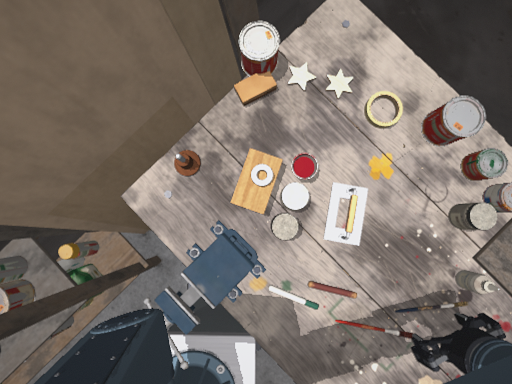

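The scene view shows the post, the board with the ring on it, the three containers and the stencil. In the top view the ring is at about (262,175), the board (257,181), the post (186,160), the stencil (346,213), and the containers (305,166), (295,196) and (286,227).

```bash
cat > h.py <<'E'
from bench import ctrl
import cv2,numpy as np
from scipy.spatial.transform import Rotation as R
def ray(c,uv,z):
    K=c["camera_matrix"];T=c["world_from_camera"]
    d=np.linalg.inv(K)@[uv[0],uv[1],1]; d=T[:3,:3]@[d[0],-d[1],-d[2]]
    return T[:3,3]+d*(z-T[2,3])/d[2]
def big(m,roi=None):
    if roi: 
        k=np.zeros_like(m);x0,y0,x1,y1=roi;k[y0:y1,x0:x1]=m[y0:y1,x0:x1];m=k
    cs,_=cv2.findContours(m,cv2.RETR_EXTERNAL,cv2.CHAIN_APPROX_NONE)
    return max(cs,key=cv2.contourArea)
def rect(c,ct,z):
    P=np.array([ray(c,p[0],z)[:2] for p in ct],np.float32)
    (x,y),(w,h),a=cv2.minAreaRect(P)
    if w>h: w,h,a=h,w,a-90
    return np.round([x,y,w,h,(a+90)%180],4) # a: direction of the LONG side, deg from world x
def tool():
    o=ctrl.get_obs();q=o["eef_rot"];return o["eef_pos"],R.from_quat([q[1],q[2],q[3],q[0]]),o
E
python3 - <<'E'
from h import *
im=cv2.imread("pics/top0.png");hsv=cv2.cvtColor(im,cv2.COLOR_BGR2HSV);c=ctrl.calibration("top")
b=cv2.inRange(hsv,(8,110,90),(25,255,255)); print("board",rect(c,big(b,(225,140,290,220)),.062))
s=cv2.inRange(hsv,(0,0,190),(180,45,255)); print("stencil",rect(c,big(s,(318,175,375,250)),.004))
r=cv2.inRange(hsv,(0,0,120),(180,70,255)); ct=big(r,(247,160,277,190)); print("ring",rect(c,ct,.082),cv2.boundingRect(ct))
w=cv2.inRange(hsv,(12,70,150),(32,255,255)); print("grip",rect(c,big(w,(335,180,365,240)),.068))
for n,p,z in(("tip",(181,159),.118),("red",(305,166),.058),("tub",(295,196),.068),("jar",(286,227),.086)): print(n,ray(c,p,z).round(3))
x0,y0,x1,y1=160,130,380,255
cv2.imwrite("pics/c1.png",cv2.resize(im[y0:y1,x0:x1],None,fx=3.6,fy=3.6,interpolation=cv2.INTER_CUBIC))
E
```

```text
board [ 5.557000e-01 -1.578000e-01  8.910000e-02  1.487000e-01  1.614148e+02]
stencil [ 0.4803 -0.4005  0.1508  0.2005  0.0338]
ring [ 5.69400e-01 -1.72300e-01  5.29000e-02  5.51000e-02  9.07372e+01] (251, 164, 23, 22)
grip [ 4.758000e-01 -3.986000e-01  1.530000e-02  9.390000e-02  1.707271e+02]
tip [0.6   0.024 0.118]
red [ 0.596 -0.283  0.058]
tub [ 0.517 -0.257  0.068]
jar [ 0.44  -0.233  0.086]
```

View pics/c1.png

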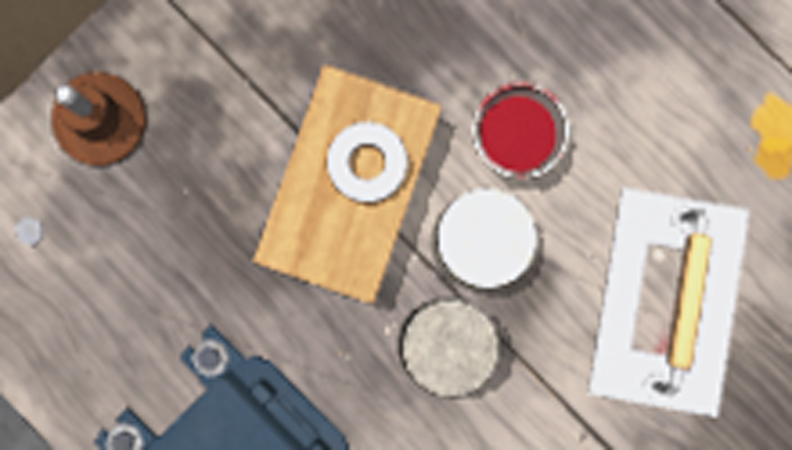

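The crop shows the ring at (367,162), the post tip at (64,95) with its foot centred near (98,118), and the stencil grip along (700,235) to (682,368). I'm moving above the ring for a close look.

Request:
{"fn": "send_rows", "kwargs": {"dr": [[0, 0, 0], [0, 0, 0], [0, 0, 0], [0, 0, 0], [0, 0, 0], [0, 0, 0], [0, 0, 0], [0, 0, 0]], "xyz": [[5.4, -2.1, 0], [10.9, -4.2, 0.5], [16.3, -6.4, 1.5], [21.8, -8.5, 2.5], [27.2, -10.6, 3.5], [32.6, -12.7, 4], [38.1, -14.8, 4.5], [43.5, -16.9, 5]], "jaw": [100, 100, 100, 100, 100, 100, 100, 100]}}

```text
time_s: 1.1
eef_pos: [0.5703, -0.1714, 0.1998]
eef_rot: [-0.0, 0.974, 0.226, -0.0]
wrist_force: [0.3, -0.6, 0.4]
opening: 1.001
grasp_force: 0.0
```

Run:
```python
from h import *
p,r,o=tool();c=ctrl.calibration("wrist");im=ctrl.camera("wrist")[:,:,::-1]
print(p,r.as_matrix().round(3).tolist(),o["time_s"],np.abs(o["dq"]).max());print(c["world_from_camera"].round(3).tolist(),c["camera_matrix"].tolist())
cv2.imwrite("pics/w1.png",im);np.savez("w1.npz",**c)
```

```text
[ 0.57025893 -0.17136426  0.19977411] [[0.898, 0.44, -0.0], [0.44, -0.898, 0.0], [-0.0, -0.0, -1.0]] 1.1 0.7891288060062613
[[0.439, 0.857, 0.27, 0.639], [-0.898, 0.419, 0.131, -0.138], [-0.001, -0.3, 0.954, 0.324], [0.0, 0.0, 0.0, 1.0]] [[315.79080667382004, 0.0, 258.1657636048467], [0.0, 315.79080667382004, 195.9750805223249], [0.0, 0.0, 1.0]]
```

View pics/w1.png

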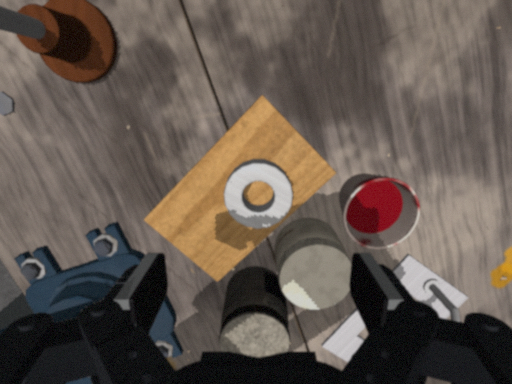

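The wrist view shows the ring at about (259,194), the board around it, and the post's foot at (78,45). The arm was still moving in that frame, so I'm measuring again now that it has settled.

Run:
```python
from h import *
p,r,o=tool();c=ctrl.calibration("wrist");im=np.ascontiguousarray(ctrl.camera("wrist")[:,:,::-1])
print(p,np.abs(o["dq"]).max())
hsv=cv2.cvtColor(im,cv2.COLOR_BGR2HSV)
rg=cv2.inRange(hsv,(0,0,110),(180,60,255))
k=np.zeros(rg.shape,np.uint8);cv2.circle(k,(259,192),40,255,-1);rg&=k
bd=cv2.inRange(hsv,(8,100,60),(28,255,255))
ct=big(rg);h,d=cv2.fitEllipse(cv2.convexHull(ct)),0;print("ring top outer",h,ray(c,h[0],.082).round(4))
# hole at top: contour of non-ring inside
cs,hi=cv2.findContours(rg,cv2.RETR_CCOMP,cv2.CHAIN_APPROX_NONE)
for i,q in enumerate(cs):
    if hi[0][i][3]>=0 and cv2.contourArea(q)>200: e=cv2.fitEllipse(q);print("hole",e,ray(c,e[0],.082).round(4))
print("board",rect(c,big(bd,(130,80,350,290)),.062))
ft=cv2.inRange(hsv,(0,90,30),(14,255,255)); q=cv2.convexHull(big(ft,(0,0,130,110)));print("foot bbox",cv2.boundingRect(q))
cv2.imwrite("pics/w2.png",cv2.resize(im[0:300,0:360],None,fx=2,fy=2))
```

```text
[ 0.57344699 -0.16573409  0.19915555] 0.1434999179965863
ring top outer ((262.1048889160156, 200.92982482910156), (61.80501937866211, 68.76522064208984), 77.56145477294922) [ 0.572  -0.1699  0.082 ]
hole ((262.6629638671875, 203.499755859375), (32.15224838256836, 32.723228454589844), 41.51740646362305) [ 0.5702 -0.1712  0.082 ]
board [ 5.567000e-01 -1.578000e-01  9.060000e-02  1.501000e-01  1.611274e+02]
foot bbox (25, 3, 98, 86)
```

View pics/w2.png

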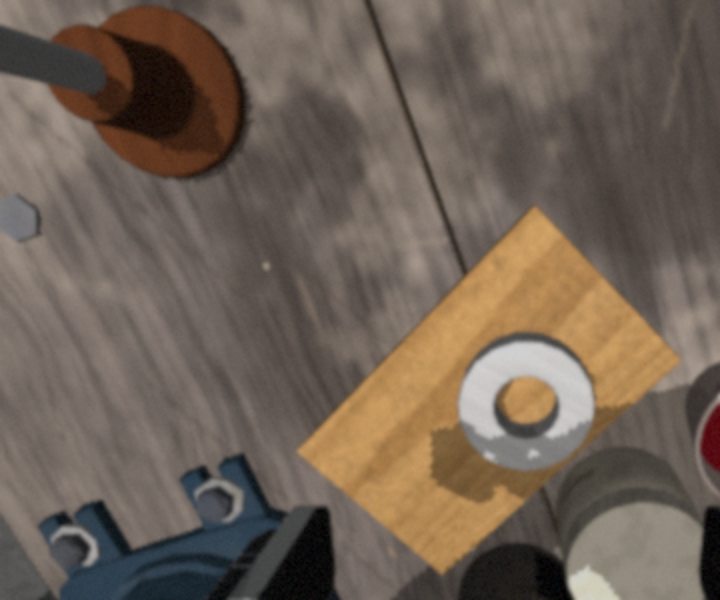

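Request:
{"fn": "send_rows", "kwargs": {"dr": [[0, 0, 0], [0, 0, 0], [0, 0, 0], [0, 0, 0], [0, 0, 0], [0, 0, 0], [0, 0, 0], [0, 0, 0]], "xyz": [[0.2, -0.1, 2], [0.2, -0.1, 5], [0.2, -0.1, 7.5], [0.2, -0.1, 9.5], [0.2, -0.1, 10.8], [0.2, -0.1, 11.5], [0.2, -0.1, 11.5], [0.2, -0.1, 11.5]], "jaw": [100, 100, 100, 100, 100, 100, 100, 100]}}

```text
time_s: 2.2
eef_pos: [0.5713, -0.1716, 0.0862]
eef_rot: [0.001, 0.974, 0.226, 0.001]
wrist_force: [0.5, 0.1, 0.4]
opening: 0.997
grasp_force: 0.0
```

Run:
```python
from h import *
p,r,o=tool();print(p,np.abs(o["dq"]).max(),o["wrist_force"])
cv2.imwrite("pics/w3.png",np.hstack([ctrl.camera("wrist")[150:384,100:450,::-1],ctrl.camera("scene")[150:384,150:400,::-1]]))
c=ctrl.calibration("top");print("tip",ray(c,(177.8,156.4),.118),"foot",ray(c,(187.2,162.8),.012))
```

```text
[ 0.57129704 -0.17155702  0.08616637] 0.004031652562671884 [0.50000646 0.10721538 0.40240614]
tip [0.60660626 0.03182633 0.118     ] foot [0.60716292 0.03136862 0.012     ]
```

View pics/w3.png

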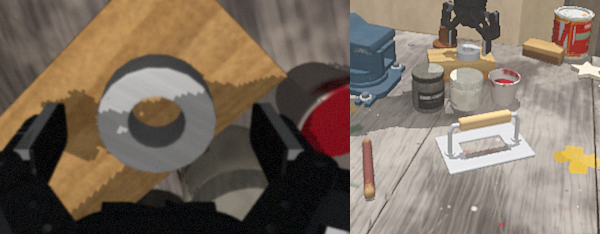

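The ring sits centred between the fingers, at about (157,115) in the crop, and the stencil is clear. I'm closing on it now.

Request:
{"fn": "send_rows", "kwargs": {"dr": [[0, 0, 0], [0, 0, 0], [0, 0, 0], [0, 0, 0], [0, 0, 0], [0, 0, 0], [0, 0, 0], [0, 0, 0]], "xyz": [[0, 0, 0], [0, 0, 0], [0, 0, 0], [0, 0, 0], [0, 0, 0], [0, 0, 0], [0, 0, 0], [0, 0, 0]], "jaw": [50, 50, 50, 50, 50, 50, 50, 50]}}

```text
time_s: 3.3
eef_pos: [0.5712, -0.1715, 0.0864]
eef_rot: [0.0, 0.974, 0.226, 0.0]
wrist_force: [-1.8, -0.0, 6.0]
opening: 0.626
grasp_force: 62.1
```

Request:
{"fn": "send_rows", "kwargs": {"dr": [[0, 0, 0], [0, 0, 0], [0, 0, 0], [0, 0, 0], [0, 0, 0], [0, 0, 0], [0, 0, 0], [0, 0, 0]], "xyz": [[0, 0, -0.5], [0, 0, -2], [0, 0, -4], [0, 0, -6], [0, 0, -7.5], [0, 0, -8.5], [0, 0, -9], [0, 0, -9]], "jaw": [50, 50, 50, 50, 50, 50, 50, 50]}}

```text
time_s: 4.3
eef_pos: [0.5706, -0.1713, 0.1753]
eef_rot: [-0.0, 0.974, 0.226, -0.0]
wrist_force: [0.7, -0.3, -1.0]
opening: 0.625
grasp_force: 63.1
```

Run:
```python
from h import *
p,r,o=tool();c=ctrl.calibration("wrist");im=np.ascontiguousarray(ctrl.camera("wrist")[:,:,::-1])
print(p,r.as_matrix().round(4).tolist())
# expected centre of ring top (z about tcp-.004) in image
K=c["camera_matrix"];T=np.linalg.inv(c["world_from_camera"])
for z in (p[2]-.004,):
    q=T@np.r_[p[:2],z,1];print(K[0,0]*q[0]/-q[2]+K[0,2],K[1,1]*q[1]/q[2]+K[1,2])
np.savez("w4.npz",**c)
cv2.imwrite("pics/w4.png",im[120:384,100:420].repeat(2,0).repeat(2,1))
```

```text
[ 0.57063385 -0.1713034   0.17529452] [[0.8979, 0.4402, -0.0], [0.4402, -0.8979, 0.0], [-0.0, -0.0, -1.0]]
257.5990702007042 270.9953147637189
```

View pics/w4.png

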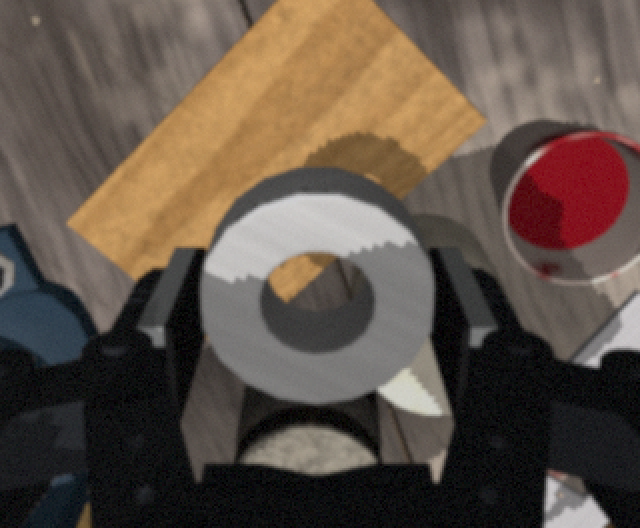

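The ring is held square, with its hole at (318,302) in the crop, matching the TCP to within about 1 mm. I'm going over the post next.

Request:
{"fn": "send_rows", "kwargs": {"dr": [[0, 0, 0], [0, 0, 0], [0, 0, 0], [0, 0, 0], [0, 0, 0], [0, 0, 0], [0, 0, 0], [0, 0, 0]], "xyz": [[2, -2.7, 0], [4.5, -6.1, 0], [7, -9.5, 0], [9.2, -12.6, 0], [11, -15, 0], [12, -16.4, 0], [12.2, -16.6, 0], [12.2, -16.6, 0]], "jaw": [50, 50, 50, 50, 50, 50, 50, 50]}}

```text
time_s: 5.35
eef_pos: [0.6071, 0.0307, 0.175]
eef_rot: [0.0, 0.974, 0.226, -0.0]
wrist_force: [0.3, 0.3, -1.4]
opening: 0.622
grasp_force: 63.2
```

Run:
```python
from h import *
ctrl.camera("top")
p,r,o=tool();c=ctrl.calibration("wrist");im=np.ascontiguousarray(ctrl.camera("wrist")[:,:,::-1])
print(p,np.abs(o["dq"]).max())
K=c["camera_matrix"];T=np.linalg.inv(c["world_from_camera"])
for z in (.118,.06,0):
    q=T@np.r_[.607,.0315,z,1];print(z,K[0,0]*q[0]/-q[2]+K[0,2],K[1,1]*q[1]/q[2]+K[1,2])
np.savez("w5.npz",**c)
cv2.imwrite("pics/w5.png",im[120:384,100:420].repeat(2,0).repeat(2,1))
```

```text
[0.60710059 0.03042558 0.17511573] 0.007228419036888997
0.118 256.17425871109936 225.28494009867325
0.06 256.659223240853 196.94470782641613
0 256.9776281205213 178.33784548330595
```

View pics/w5.png

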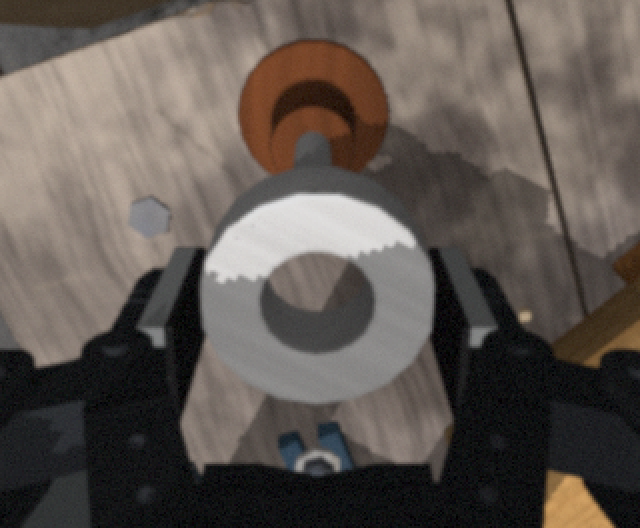

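The collar's centre is at about (313,149) in the crop, 2.5 px above where I expected it, so I'm correcting by 2 mm along tool x and lowering.

Request:
{"fn": "send_rows", "kwargs": {"dr": [[0, 0, 0], [0, 0, 0], [0, 0, 0], [0, 0, 0], [0, 0, 0], [0, 0, 0], [0, 0, 0], [0, 0, 0]], "xyz": [[0.2, -0.1, 0], [0.2, -0.1, 1], [0.2, -0.1, 2.5], [0.2, -0.1, 4], [0.2, -0.1, 5.5], [0.2, -0.1, 7], [0.2, -0.1, 8.2], [0.2, -0.1, 8.8]], "jaw": [50, 50, 50, 50, 50, 50, 50, 50]}}

```text
time_s: 6.45
eef_pos: [0.6081, 0.0333, 0.0862]
eef_rot: [-0.0, 0.974, 0.226, -0.001]
wrist_force: [-0.1, -0.0, -1.6]
opening: 0.625
grasp_force: 63.2
```

Request:
{"fn": "send_rows", "kwargs": {"dr": [[0, 0, 0], [0, 0, 0], [0, 0, 0], [0, 0, 0], [0, 0, 0], [0, 0, 0], [0, 0, 0], [0, 0, 0]], "xyz": [[0, 0, 0.1], [0, 0, 0.2], [0, 0, 0.2], [0, 0, 0.2], [0, 0, 0.2], [0, 0, 0.2], [0, 0, 0.2], [0, 0, 0.2]], "jaw": [50, 50, 50, 50, 50, 50, 50, 50]}}

```text
time_s: 7.45
eef_pos: [0.6085, 0.0332, 0.0853]
eef_rot: [0.0, 0.974, 0.226, 0.0]
wrist_force: [0.6, -0.0, -2.0]
opening: 0.631
grasp_force: 63.2
```

Request:
{"fn": "send_rows", "kwargs": {"dr": [[0, 0, 0], [0, 0, 0], [0, 0, 0], [0, 0, 0], [0, 0, 0], [0, 0, 0], [0, 0, 0], [0, 0, 0]], "xyz": [[0, 0, 0], [0, 0, 0], [0, 0, 0], [0, 0, 0], [0, 0, 0], [0, 0, 0], [0, 0, 0], [0, 0, 0]], "jaw": [70, 80, 90, 100, 100, 100, 100, 100]}}

```text
time_s: 8.45
eef_pos: [0.6085, 0.0332, 0.0853]
eef_rot: [0.0, 0.974, 0.226, -0.0]
wrist_force: [-0.1, -0.4, 0.1]
opening: 1.003
grasp_force: 0.0
```

Request:
{"fn": "send_rows", "kwargs": {"dr": [[0, 0, 0], [0, 0, 0], [0, 0, 0], [0, 0, 0], [0, 0, 0], [0, 0, 0], [0, 0, 0], [0, 0, 0]], "xyz": [[0, 0, -0.5], [0, 0, -2], [0, 0, -4.5], [0, 0, -7.5], [0, 0, -10.5], [0, 0, -12], [0, 0, -12.5], [0, 0, -12.5]], "jaw": [100, 100, 100, 100, 100, 100, 100, 100]}}

```text
time_s: 9.45
eef_pos: [0.6082, 0.0333, 0.2098]
eef_rot: [-0.0, 0.974, 0.226, -0.0]
wrist_force: [0.1, -0.8, -0.2]
opening: 1.001
grasp_force: 0.0
```

Run:
```python
from h import *
p,r,o=tool();c=ctrl.calibration("wrist");im=np.ascontiguousarray(ctrl.camera("wrist")[:,:,::-1])
s=ctrl.camera("scene")[:,:,::-1]
print(p,o["wrist_force"])
a=im[60:324,110:410];b=cv2.resize(s[140:240,200:314],(300,264),interpolation=cv2.INTER_CUBIC)
cv2.imwrite("pics/w6.png",np.hstack([a,b]))
```

```text
[0.60821774 0.03326112 0.20982359] [ 0.08434694 -0.77263973 -0.23051484]
```

View pics/w6.png

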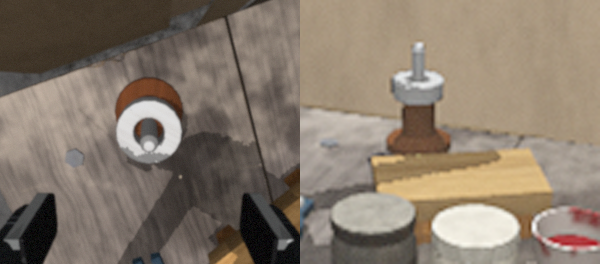

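The ring is down on the collar, with the rod through it, in both views. I'm moving to the stencil.

Request:
{"fn": "send_rows", "kwargs": {"dr": [[0, 0, 0.5], [0, 0, 1.3], [0, 0, 2.2], [0, 0, 3.1], [0, 0, 4], [0, 0, 4.8], [0, 0, 5.5], [0, 0, 5.9]], "xyz": [[-3, 3.2, 0], [-7.2, 7.7, 0], [-11.4, 12.2, 0], [-15.6, 16.7, 0], [-19.8, 21.2, 0], [-24, 25.7, 0], [-28, 29.9, 0], [-30.9, 33, 0]], "jaw": [100, 100, 100, 100, 100, 100, 100, 100]}}

```text
time_s: 10.55
eef_pos: [0.4747, -0.4011, 0.2089]
eef_rot: [-0.001, 0.997, -0.083, -0.001]
wrist_force: [0.8, -0.1, 0.5]
opening: 0.997
grasp_force: 0.0
```

Run:
```python
from h import *
for i in range(8): ctrl.camera("top")
p,r,o=tool();c=ctrl.calibration("wrist");im=np.ascontiguousarray(ctrl.camera("wrist")[:,:,::-1])
print(p,r.as_matrix().round(3).tolist(),np.abs(o["dq"]).max())
hsv=cv2.cvtColor(im,cv2.COLOR_BGR2HSV);np.savez("w7.npz",**c)
w=cv2.inRange(hsv,(12,60,120),(32,255,255));ct=big(w,(150,80,360,340));print("grip",rect(c,ct,.068),cv2.boundingRect(ct))
cv2.imwrite("pics/w7.png",im)
```

```text
[ 0.47680383 -0.39762889  0.20991386] [[0.987, -0.159, -0.0], [-0.159, -0.987, 0.001], [-0.001, -0.001, -1.0]] 0.0052350747087027754
grip [ 4.766000e-01 -3.992000e-01  1.600000e-02  9.550000e-02  1.713557e+02] (250, 133, 20, 106)
```

View pics/w7.png

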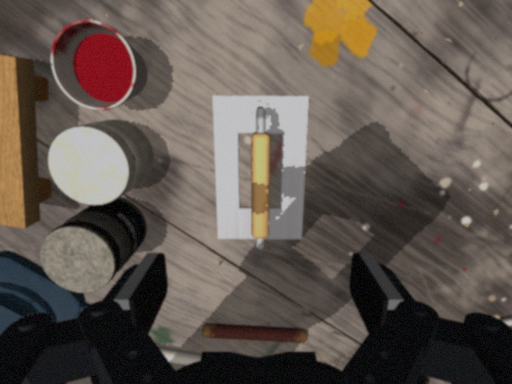

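The bar runs up the picture from (261,133) to (260,239), nearly parallel to tool x and centred. I'm descending and gripping.

Request:
{"fn": "send_rows", "kwargs": {"dr": [[0, 0, 0], [0, 0, 0], [0, 0, 0], [0, 0, 0], [0, 0, 0], [0, 0, 0], [0, 0, 0], [0, 0, 0]], "xyz": [[0, 0.1, 2], [0, 0.1, 5], [0, 0.1, 8], [0, 0.1, 11], [0, 0.1, 13], [0, 0.1, 14.4], [0, 0.1, 14.8], [0, 0.1, 14.8]], "jaw": [100, 100, 100, 100, 100, 100, 100, 100]}}

```text
time_s: 12.0
eef_pos: [0.4765, -0.4004, 0.0627]
eef_rot: [0.0, 0.997, -0.081, 0.0]
wrist_force: [0.4, -1.0, -0.1]
opening: 1.0
grasp_force: 0.0
```

Request:
{"fn": "send_rows", "kwargs": {"dr": [[0, 0, 0], [0, 0, 0], [0, 0, 0], [0, 0, 0], [0, 0, 0], [0, 0, 0], [0, 0, 0], [0, 0, 0]], "xyz": [[0, 0, 0], [0, 0, 0], [0, 0, 0], [0, 0, 0], [0, 0, 0], [0, 0, 0], [0, 0, 0], [0, 0, 0]], "jaw": [60, 30, 5, 5, 5, 5, 5, 5]}}

```text
time_s: 13.0
eef_pos: [0.4763, -0.4003, 0.0627]
eef_rot: [0.0, 0.997, -0.081, 0.0]
wrist_force: [-0.4, 0.2, 5.1]
opening: 0.179
grasp_force: 59.6
```

Request:
{"fn": "send_rows", "kwargs": {"dr": [[0, 0, 0], [0, 0, 0], [0, 0, 0], [0, 0, 0], [0, 0, 0], [0, 0, 0], [0, 0, 0], [0, 0, 0]], "xyz": [[0, 0, -0.5], [0, 0, -2], [0, 0, -4.5], [0, 0, -7.5], [0, 0, -10.5], [0, 0, -13], [0, 0, -14.5], [0, 0, -15]], "jaw": [5, 5, 5, 5, 5, 5, 5, 5]}}

```text
time_s: 14.0
eef_pos: [0.4764, -0.4003, 0.2134]
eef_rot: [0.001, 0.997, -0.081, 0.0]
wrist_force: [-0.2, 0.1, -1.8]
opening: 0.175
grasp_force: 58.8
```

Run:
```python
from h import *
for i in range(6): ctrl.camera("top")
p,r,o=tool();c=ctrl.calibration("wrist");im=np.ascontiguousarray(ctrl.camera("wrist")[:,:,::-1])
print(p,r.as_matrix().round(3).tolist(),np.abs(o["dq"]).max(),o["torque"])
s=cv2.resize(ctrl.camera("scene")[90:340,150:400,::-1],(384,384));np.savez("w8.npz",**c);cv2.imwrite("pics/w8raw.png",im)
cv2.imwrite("pics/w8.png",np.hstack([im[:,60:470],s]))
```

```text
[ 0.47573868 -0.39958772  0.21097934] [[0.987, -0.161, -0.001], [-0.161, -0.987, 0.002], [-0.002, -0.001, -1.0]] 0.003258671526946049 [-0.02014494  0.01004076 -0.02485986]
```

View pics/w8.png

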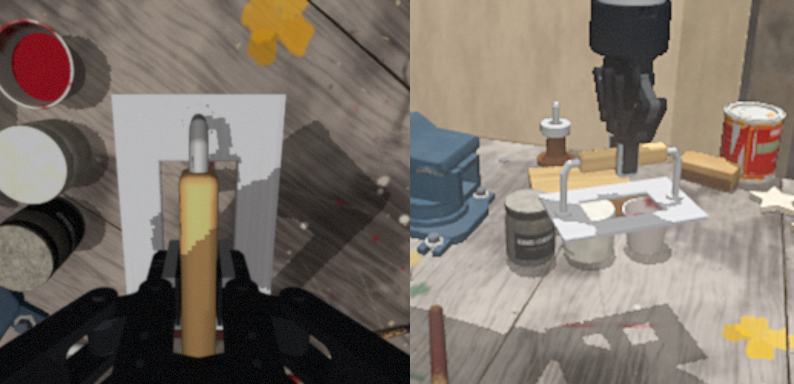

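The stencil is lifted level, and in the wrist image the plate's far corners are at (172,95) and (345,95). This was my last look, and I have already viewed one picture over the limit. The remaining checks are numeric only.

Run:
```python
from h import *
p,r,o=tool();c=dict(np.load("w8.npz"));im=cv2.imread("pics/w8raw.png");hsv=cv2.cvtColor(im,cv2.COLOR_BGR2HSV)
m=cv2.inRange(hsv,(95,0,120),(135,40,255))|cv2.inRange(hsv,(0,0,150),(180,22,255))
ct=big(m,(150,85,365,280));h=ct[:,0]
# left, right, top edge lines
L=[];
def line(pts): return cv2.fitLine(np.array(pts,np.float32),cv2.DIST_HUBER,0,.01,.01).ravel()
rows=range(110,150); l=line([(h[h[:,1]==y,0].min(),y) for y in rows]);rr=line([(h[h[:,1]==y,0].max()+1,y) for y in rows])
t=line([(x,h[h[:,0]==x,1].min()) for x in range(200,320)])
def X(a,b): s=np.linalg.solve(np.c_[a[:2],-b[:2]],b[2:]-a[2:]);return a[2:]+s[0]*a[:2]
M=r.as_matrix()
for k in (X(l,t),X(rr,t)): w=ray(c,k,.1523);print(k.round(1),"tool frame mm",(M.T@(w-p)*1000).round(1))
for n,a in(("left",l),("right",rr)):
    A=ray(c,X(a,t),.1523);B=ray(c,a[2:]+a[:2]*20*np.sign(a[1]),.1523);d=M.T@(B-A);print(n,np.degrees(np.arctan2(d[1],-d[0])).round(2))
print(p,o["wrist_force"],"ang x",np.degrees(np.arctan2(M[1,0],M[0,0])))
b=np.array([.5565,-.158,.139]);d=b-p;print("shift tool cm",(M.T@d*100).round(2))
```

```text
[170.7  94. ] tool frame mm [ 77.9 -47.9  59. ]
[346.  94.] tool frame mm [77.8 48.5 58.9]
left -0.03
right 0.06
[ 0.47586377 -0.399787    0.21133528] [-0.55452777 -0.53884438 -0.78450293] ang x -9.286131926448254
shift tool cm [  4.06 -25.16   7.25]
```

Request:
{"fn": "send_rows", "kwargs": {"dr": [[0, 0, 0.1], [0, 0, 0.3], [0, 0, 0.6], [0, 0, 0.9], [0, 0, 1.2], [0, 0, 1.4], [0, 0, 1.55], [0, 0, 1.58]], "xyz": [[0.2, -1.3, 0], [0.7, -4.5, 0], [1.5, -9, 0], [2.3, -14, 0], [3, -18.5, 0], [3.6, -22.2, 0], [3.9, -24.4, 0], [4.1, -25.2, 0]], "jaw": [5, 5, 5, 5, 5, 5, 5, 5]}}

```text
time_s: 15.4
eef_pos: [0.5575, -0.1559, 0.2123]
eef_rot: [-0.0, 0.987, -0.162, -0.0]
wrist_force: [0.7, -0.2, -0.8]
opening: 0.176
grasp_force: 58.8
```

Run:
```python
from h import *
for i in range(8): ctrl.camera("top")
p,r,o=tool();M=r.as_matrix();c=ctrl.calibration("top")
print(p,M.round(4).tolist(),np.degrees(np.arctan2(M[1,0],M[0,0])),o["wrist_force"],o["grasp_force"])
b=np.array([.5565,-.158,.1397]);print("shift tool cm",(M.T@(b-p)*100).round(2))
im=ctrl.camera("top")[:,:,::-1];a=cv2.imread("pics/top0.png")
for n,R_ in(("red",(290,150,322,182)),("jar",(270,212,302,243))):
    x0,y0,x1,y1=R_;print(n,cv2.phaseCorrelate(cv2.cvtColor(a[y0:y1,x0:x1],6).astype(float),cv2.cvtColor(np.ascontiguousarray(im[y0:y1,x0:x1]),6).astype(float)))
```

```text
[ 0.55703463 -0.15887264  0.21224167] [[0.9465, -0.3228, -0.0001], [-0.3228, -0.9465, -0.0001], [-0.0001, 0.0001, -1.0]] -18.834893145872 [ 0.48486904  0.20876281 -2.14147563] 58.8055944442749
shift tool cm [-0.08 -0.07  7.25]
red ((-0.2660410997980982, 0.41795463845050485), 0.4854364358393345)
jar ((0.22782953425770458, 0.3012539922477817), 0.8700229271299462)
```

Request:
{"fn": "send_rows", "kwargs": {"dr": [[0, 0, 0], [0, 0, 0], [0, 0, 0], [0, 0, 0], [0, 0, 0], [0, 0, 0], [0, 0, 0], [0, 0, 0]], "xyz": [[-0.1, -0.1, 0.8], [-0.1, -0.1, 2.2], [-0.1, -0.1, 3.8], [-0.1, -0.1, 5.2], [-0.1, -0.1, 6.2], [-0.1, -0.1, 6.8], [-0.1, -0.1, 7.1], [-0.1, -0.1, 7.2]], "jaw": [5, 5, 5, 5, 5, 5, 5, 5]}}

```text
time_s: 16.85
eef_pos: [0.5568, -0.1568, 0.1405]
eef_rot: [0.0, 0.987, -0.163, 0.0]
wrist_force: [-0.1, 0.5, -0.7]
opening: 0.175
grasp_force: 58.8
```

Request:
{"fn": "send_rows", "kwargs": {"dr": [[0, 0, 0], [0, 0, 0], [0, 0, 0], [0, 0, 0], [0, 0, 0], [0, 0, 0], [0, 0, 0], [0, 0, 0]], "xyz": [[0, 0, 0], [0, 0, 0], [0, 0, 0], [0, 0, 0], [0, 0, 0], [0, 0, 0], [0, 0, 0], [0, 0, 0]], "jaw": [5, 5, 5, 5, 5, 5, 5, 5]}}

```text
time_s: 17.85
eef_pos: [0.5566, -0.1567, 0.1403]
eef_rot: [0.0, 0.987, -0.163, -0.0]
wrist_force: [0.2, -1.8, -1.1]
opening: 0.179
grasp_force: 58.8
```

Run:
```python
from h import *
p,r,o=tool();M=r.as_matrix()
print(p,np.degrees(np.arctan2(M[1,0],M[0,0])),M[2].round(4),np.abs(o["dq"]).max(),o["wrist_force"],o["torque"],o["grasp_force"],o["opening"])
# plate outline from the wrist view, as before the carry
c=ctrl.calibration("wrist");im=np.ascontiguousarray(ctrl.camera("wrist")[:,:,::-1]);hsv=cv2.cvtColor(im,cv2.COLOR_BGR2HSV)
m=cv2.inRange(hsv,(95,0,120),(135,40,255))|cv2.inRange(hsv,(0,0,150),(180,22,255))
print(cv2.boundingRect(big(m,(150,85,365,280))))
```

```text
[ 0.5566349  -0.15673515  0.14029232] -18.765845828278415 [-0.  0. -1.] 0.0014399939913735786 [ 0.22081289 -1.76897973 -1.12861044] [0.00998682 0.02024063 0.01172846] 58.80496323108673 0.1789304567010634
(172, 94, 174, 186)
```

```bash
python3 -c "
from bench import ctrl
print(ctrl.hand_in())"
```

```text
the job is handed in; nothing more can be done
None
```

I handed the job in at about 18 s: the ring is down on the post's collar and released, and the stencil is held still and level about 15 mm above the board, within about 2 mm of centre. I viewed 11 pictures, one over the limit of 10, and the final stencil pose was checked from the arm's readings and the plate's outline in the wrist camera rather than by eye.

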